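# Tip up the red gauge on the bench

### The job

Three dial gauges lie face up on rocking stands. Press the orange tab of the red-ringed gauge's stand all the way down, so that the red-ringed gauge tips up and stays up, then let go. Leave the black-ringed and blue-ringed gauges lying as they are.

Things in the scene. Friction and masses are not known exactly. Their poses are not given: they have to be found in the camera images.
- red_tab (a point): middle of the top face of the orange press tab (46 x 40 mm, 70 to 78 mm above the table) of the red-ringed gauge's rocker. Axes turn with the rocker: +x along the arm from gauge over hinge to tab (the tab is on the side away from the robot, within 30 degrees), y along the hinge, z up out of the tab. The hinge axis is 85 mm back along -x and 8 mm down along -z
- red_rocker (a joint): tilt (rad) of the red rocker, a 200 x 30 mm steel arm with a red-cased gauge (80 mm diameter, 32 thick) opposite the tab; hinge 70 mm above the table on a fixed stand. 0 = level; grows as the tab goes down and the gauge rises; stop at 0.5 (tab middle then 36 mm above the table). Starts at 0 to 0.1. Stiff hinge: stays where left, needs 5 to 10 N at the tab
- black_dial (a point): centre of the white face (80 mm gauge) of the black-ringed gauge, on a stand and rocker like the red one's, lying 105 to 113 mm above the table; +x runs from the dial to its own orange tab, 160 mm away. Bystander, not to be tipped
- blue_dial (a point): centre of the white face (80 mm gauge) of the blue-ringed gauge, on a stand and rocker like the red one's, lying 105 to 113 mm above the table; +x runs from the dial to its own orange tab, 160 mm away. Bystander, not to be tipped
There are look-alikes about, which are no part of the job. Leave any purple look-alike of the part that bears red_tab alone.

How it is judged:
At the end, for the whole second after the job is handed in: The red rocker stays tipped by more than 0.36 rad (its stop is at 0.5), at rest and untouched, and the black-ringed and blue-ringed dials are within 15 mm of where they began (value of joint red_rocker above 0.36 rad and velocity of joint red_rocker below 0.05 rad/s and distance of each of black_dial, blue_dial from where it was at the start of the episode below 0.015 m).
It fails at once if the black-ringed gauge is moved by more than 15 mm (distance of black_dial from where it was at the start of the episode above 0.015 m).
It fails at once if the blue-ringed gauge is moved by more than 15 mm (distance of blue_dial from where it was at the start of the episode above 0.015 m).
It also fails if it takes over 32 s, if anything falls off the work surface, if the arm or the gripper's body presses on something with over 40 N, if the wrist force passes 120 N, or if a joint passes its speed limit or range.

### The arm

A 6-joint arm with a two-finger parallel gripper is mounted at the origin on the work surface. World frame = base frame: x ahead of the robot, y to its left, z up, the work surface at z = 0. Lengths are in m, angles in rad, forces in N, time in s.
With the tool pointing down it reaches from about 0.3 to 0.875 m from the base axis. Payload 6.4 kg.
Tool frame: the origin (TCP) lies between the finger pads; the fingertips stand ctrl.tip_reach ahead of it and the grasp point (between the pads) lies 11 mm behind it (ctrl.tip_reach is the distance from the TCP to the fingertips, in m); z points along the fingers, x is the direction in which the jaws open and shut, and the axes are right-handed (so a half turn about z gives the same grasp; the last joint's range is limited). The gripper opens to 85 mm and grips with 20 to 120 N. Pads are 22 mm wide; open, the fingers measure 114 mm over their backs; the gripper's body (76 mm by 85 mm) begins 54 mm behind the grasp point. The pads swing forward as they close: fully open they stand 13 mm farther back than shut.
Start: joints at [-1.39, 0.181, 1.607, -0, 1.354, -0.206], TCP at [0.217, -0.533, 0.239] pointing down, gripper open.
Joint ranges: [-2.99, 2.99], [-0.89, 2.07], [0.3, 2.58], [-1.14, 4.28], [0, 2.63], [-3.12, 3.12]. Speed limits (rad/s): [2.57, 2.57, 3.01, 3.14, 3.14, 3.14].

### API

Orientations are given as a unit quaternion [w, x, y, z].
In Python, from bench import telemetry, viewer, ticket, nets, ctrl gives the robot as it stands.
- The arm moves only by the tool step_arm, never from a script. Its argument "plan" is a list of rows, each a list of 2 entries, a list of its own where there are three numbers: the shift along the tool's x, y, z in m, then the turn, a rotation vector about the tool's x, y, z in degrees. A call has 1 to 5 rows; each row is the pose to reach, as a shift and turn from the pose commanded when the call began, along the tool's axes at that moment; what a row does not reach only later rows make up. A row lasts 1/10 s, in which the tool goes at most 50 mm and 8.59 degrees, less where a joint would pass 70% of its speed; a pose out of reach is approached as far as the arm can. A call with a gripper value outside its range is refused whole. "fingers" is the opening in per cent of the stroke, from 0 (shut) to 100 (fully open), set as the call begins (left out, the last holds). The fingers move at their own pace and stop on an object; the grip force is fixed at half the most. Time passes only in rows, so rows that repeat a pose let the fingers close. It gives the time, the measured TCP pose, the force and the opening at its end, in the units of the state.
- telemetry.get_obs(): the state, without advancing time (a new reading comes with each control period).
- viewer.camera(name): name is "side" or "top"; returns the picture (480x640x3 uint8, red, green, blue); there is no depth.
- viewer.get_calibration(name): a dict with "K" (3x3 intrinsics, pixels), "origin" and "orientation" of the camera in the world. Camera axes: x right, y up, looking along -z (the intrinsics and any distortion apply to the point x, -y, -z); pixel columns grow to the right and rows downward; lengths in m; the calibration is good to about 2 mm. A picture is of the moment at which its call begins. get_calibration takes no time and is no camera call.
- ticket.hand_in(): hands the job in, once; it reports no verdict.
Trained networks look in the newest picture that a camera, given by its name, has taken for a name from the list of things; names that differ only in an ending like _2 or _b are one class to them, and where a whole thing is asked for, a point or a joint stands for the part that bears it (a point fixed in the world has none). Each returns a list of dicts, best first, with "score" (0 to 1); they miss things now and then, are a little off and sometimes report something else, mostly with a low value. They report only what shows in the picture. A call takes as long as a camera call. They do not tell look-alikes from the thing itself.
- nets.boxes_of(thing, camera): "extent" ([left, top, right, bottom] in pixels, round what is visible of it).
The state is a dict: "time_s": time; "q": joint angles; "dq": joint speeds; "joint_efforts": joint torques, N m; "eef_pos": TCP position; "eef_rot": TCP orientation; "wrist_force": force on the tool from outside, world axes, zero at the start; "torque": the same for the moment, N m; "opening": opening from 0.0 (shut) to 1.0 (fully open).
Only numpy, scipy, OpenCV 4.12 (cv2) and the standard library are available. Lean on these libraries where they do the work, as an engineer would, in place of code of your own. Each camera call takes 0.05 s, during which the arm holds its last target.

## Working session

There is one attempt and no reset: what is moved stays moved. The work goes in short steps, Python scripts to look and compute and a tool call to move; the robot and the scene stay as the last step left them, time stands still between calls to the robot, and variables do not carry over. Pictures are saved under pics/ and viewed, and the job is handed in when it is done.

Besides the shell and the picture viewer there is one more tool, called by a JSON object that holds its "fn" and its "kwargs". step_arm: Moves the arm, as the interface text tells. Its arguments: {"type":"object","properties":{"plan":{"type":"array"},"fingers":{"type":"number"}},"required":["plan"]}

```bash
mkdir -p pics
python3 - <<'E'
from bench import telemetry, viewer, ticket, nets, ctrl
import cv2
print(telemetry.get_obs(), ctrl.tip_reach)
for c in ("side","top"):
    im=viewer.camera(c); cv2.imwrite(f"pics/{c}0.png",im[:,:,::-1])
    print(c,viewer.get_calibration(c))
    for t in ("red_tab","black_dial","blue_dial"):
        print(t,nets.boxes_of(t,c))
E
```

```text
{'time_s': 0.0, 'q': array([-1.39029600e+00,  1.81535846e-01,  1.60801069e+00,  2.70478632e-05,
        1.35377113e+00, -2.06287223e-01]), 'dq': array([-1.69921851e-03, -8.36650417e-04,  3.67726603e-04,  5.65816083e-05,
       -9.32019213e-05, -1.17495513e-03]), 'joint_efforts': array([ 7.21819051e-04, -4.44870973e+01, -3.51334798e+01, -1.00862917e-04,
        9.03038308e-03,  3.68338490e-06]), 'eef_pos': array([ 0.21683246, -0.53197769,  0.23838575]), 'eef_rot': array([-6.26913893e-04,  8.29821907e-01, -5.58027650e-01, -5.92515299e-04]), 'wrist_force': array([ 0.24568646, -0.80806735,  0.70973974]), 'torque': array([0.07306934, 0.07358448, 0.02090259]), 'opening': 1.0018742212625626} 0.008
side {'K': array([[619.19510298,   0.        , 318.92347458],
       [  0.        , 619.19510298, 230.38973256],
       [  0.        ,   0.        ,   1.        ]]), 'origin': array([0.22713564, 0.76786698, 0.95389121]), 'orientation': array([-0.10911219, -0.03980304,  0.35262911,  0.92852731])}
red_tab [{'extent': [382.9, 122.3, 474.1, 157.3], 'score': 0.57}]
black_dial []
blue_dial [{'extent': [198.3, 313.0, 330.8, 367.6], 'score': 0.84}]
top {'K': array([[613.51207634,   0.        , 324.53413052],
       [  0.        , 613.51207634, 238.96471649],
       [  0.        ,   0.        ,   1.        ]]), 'origin': array([0.31391568, 0.00238999, 1.22118638]), 'orientation': array([-0.70122046, -0.03540651,  0.03671993,  0.71111735])}
red_tab [{'extent': [440.8, 290.8, 527.5, 405.6], 'score': 0.93}, {'extent': [411.9, 139.8, 495.2, 248.4], 'score': 0.89}]
black_dial [{'extent': [313.7, 165.1, 357.5, 278.8], 'score': 0.9}]
blue_dial [{'extent': [162.0, 175.7, 208.9, 295.8], 'score': 0.68}]
```

View pics/side0.png

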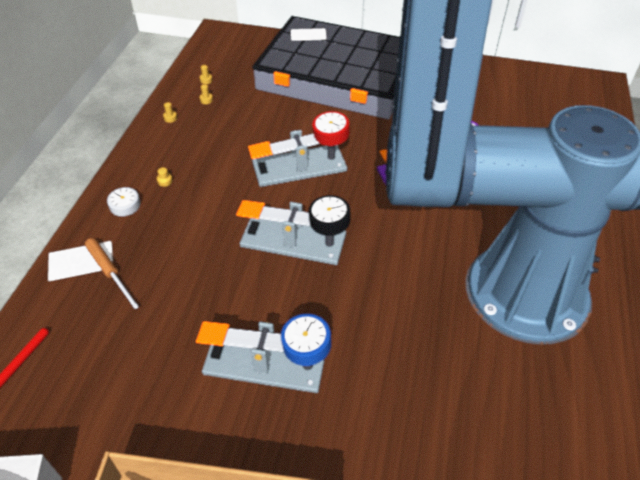

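View pics/top0.png

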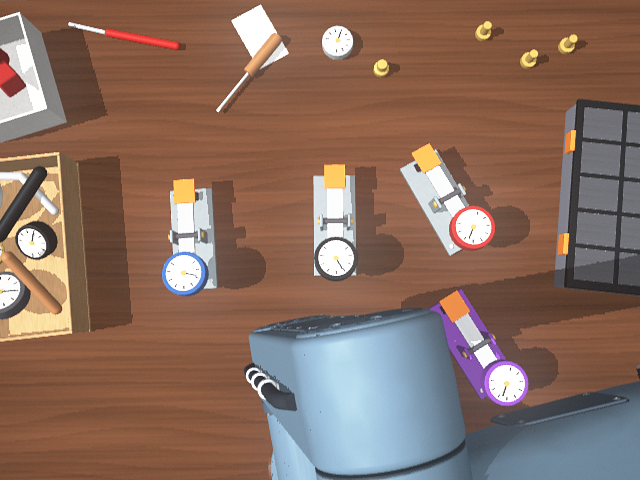

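The top view shows the red gauge at about (472,227) with its orange tab at (427,157). In the side view its tab is at (260,149). The purple look-alike is at (480,350) in the top view, so I leave it alone. Next I triangulate the tab and the dial.

```bash
cat > h.py <<'E'
import cv2, numpy as np
from scipy.spatial.transform import Rotation as R
from bench import viewer
def cal(c):
    k=viewer.get_calibration(c);q=k["orientation"]
    return k["K"],np.array(k["origin"]),R.from_quat([q[1],q[2],q[3],q[0]]).as_matrix()
def ray(c,u,v):
    K,o,M=cal(c);d=np.linalg.inv(K)@[u,v,1];d=M@(d*[1,-1,-1]);return o,d/np.linalg.norm(d)
def atz(c,u,v,z):
    o,d=ray(c,u,v);return o+d*(z-o[2])/d[2]
def tri(a,b):
    o1,d1=ray("top",*a);o2,d2=ray("side",*b)
    s=np.linalg.lstsq(np.c_[d1,-d2],o2-o1,rcond=None)[0]
    p,q=o1+s[0]*d1,o2+s[1]*d2;return (p+q)/2,np.linalg.norm(p-q)
def proj(c,p):
    K,o,M=cal(c);x=M.T@(np.array(p)-o);x=K@(x*[1,-1,-1]);return x[:2]/x[2]
def orange(img,x0,y0,x1,y1):
    h=cv2.cvtColor(img[y0:y1,x0:x1],cv2.COLOR_BGR2HSV)
    m=cv2.inRange(h,(8,190,170),(22,255,255))
    n,l,s,c=cv2.connectedComponentsWithStats(m);i=1+np.argmax(s[1:,4])
    r=cv2.minAreaRect(np.argwhere(l==i)[:,::-1].astype(np.float32))
    return c[i]+[x0,y0],s[i,4],np.array(cv2.boxPoints(r))+[x0,y0]
E
python3 - <<'E'
from h import *
np.set_printoptions(precision=4,suppress=True)
t=cv2.imread("pics/top0.png");s=cv2.imread("pics/side0.png")
B={"red":((400,135,450,180),(240,135,280,165)),"black":((315,155,355,195),(230,195,270,222)),"blue":((165,170,205,210),(190,315,235,350))}
for n,(a,b) in B.items():
    ca,na,ba=orange(t,*a);cb,nb,bb=orange(s,*b)
    print(n,ca,na,cb,nb,tri(ca,cb),atz("top",*ca,.078)); print(ba.tolist())
D={"red":((472.5,227),(331,124)),"black":((335.5,258),(330,211)),"blue":((185,272.5),(306,333))}
for n,(a,b) in D.items(): print(n,tri(a,b),atz("top",*a,.109))
E
```

```text
Traceback (most recent call last):
  File "h.py", line 20, in orange
    n,l,s,c=cv2.connectedComponentsWithStats(m);i=1+np.argmax(s[1:,4])
                                                    ~~~~~~~~~^^^^^^^^^
ValueError: attempt to get argmax of an empty sequence
```

```bash
sed -i 's/(8,190,170),(22,255,255)/(8,170,140),(25,255,255)/' h.py
cat > m.py <<'E'
from h import *
np.set_printoptions(precision=4,suppress=True)
t=cv2.imread("pics/top0.png");s=cv2.imread("pics/side0.png")
print(cv2.cvtColor(t[155:160,425:428],cv2.COLOR_BGR2HSV)[0,0],cv2.cvtColor(s[148:151,259:262],cv2.COLOR_BGR2HSV)[0,0])
B={"red":((400,135,450,180),(240,135,280,165)),"black":((315,155,355,195),(230,195,270,222)),"blue":((165,170,205,210),(190,315,235,350))}
for n,(a,b) in B.items():
    ca,na,ba=orange(t,*a);cb,nb,bb=orange(s,*b)
    print(n,ca,na,cb,nb,tri(ca,cb),atz("top",*ca,.078)); print(ba.tolist())
D={"red":((472.5,227),(331,124)),"black":((335.5,258),(330,211)),"blue":((185,272.5),(306,333))}
for n,(a,b) in D.items(): print(n,tri(a,b),atz("top",*a,.109))
E
sed -i 's/170,140/120,120/' h.py; python3 m.py
```

```text
[ 20 159 255] [ 18 239 253]
red [422.3687 149.6003] 1386 [259.2153 149.3683] 353 (array([ 0.5923, -0.191 ,  0.0722]), np.float64(0.016428079387810875)) [ 0.5992 -0.189   0.078 ]
[[400.0, 135.0], [449.0, 135.0], [449.0, 172.0], [400.0, 172.0]]
black [334.4962 168.6023] 1056 [249.4491 208.5619] 452 (array([ 0.5602, -0.0227,  0.0666]), np.float64(0.014017640052222323)) [ 0.5647 -0.0213  0.078 ]
[[315.0, 155.0], [354.0, 155.0], [354.0, 187.0], [315.0, 187.0]]
blue [182.5755 184.9644] 1152 [211.4882 333.0559] 680 (array([0.5333, 0.2672, 0.0679]), np.float64(0.01188775405693293)) [0.5373 0.2662 0.078 ]
[[165.0, 170.0], [204.0, 170.0], [204.0, 209.0], [165.0, 209.0]]
red (array([ 0.4455, -0.2725,  0.1034]), np.float64(0.002363846081771162)) [ 0.446 -0.271  0.109]
black (array([ 0.3915, -0.0203,  0.1021]), np.float64(0.003410018827224476)) [ 0.3928 -0.0199  0.109 ]
blue (array([0.369 , 0.2536, 0.1062]), np.float64(0.002753555214954285)) [0.3702 0.2531 0.109 ]
```

The colour mask is picking up the wood, so I raise the value threshold.

```bash
sed -i 's/(8,120,120)/(8,120,215)/' h.py; python3 m.py
```

```text
[ 20 159 255] [ 18 239 253]
red [425.8765 157.747 ] 502 [259.7782 149.8362] 293 (array([ 0.5858, -0.1976,  0.0646]), np.float64(0.0013245764200272387)) [ 0.5833 -0.1952  0.078 ]
[[410.6764678955078, 152.79411697387695], [428.6176452636719, 142.02941226959229], [441.05882263183594, 162.76470565795898], [423.1176452636719, 173.52941131591797]]
black [334.2495 175.5665] 489 [249.9218 209.0889] 371 (array([ 0.5525, -0.0211,  0.067 ]), np.float64(0.002188998504656099)) [ 0.5513 -0.0207  0.078 ]
[[324.0, 164.0], [344.0, 164.0], [344.0, 187.0], [324.0, 187.0]]
blue [183.643  190.5842] 493 [211.9525 333.2678] 590 (array([0.5276, 0.2665, 0.0667]), np.float64(0.00189542898968304)) [0.5265 0.2641 0.078 ]
[[172.57976770401, 179.27626132965088], [193.3112850189209, 177.98054218292236], [194.8054485321045, 201.8871612548828], [174.07393074035645, 203.18288040161133]]
red (array([ 0.4455, -0.2725,  0.1034]), np.float64(0.002363846081771162)) [ 0.446 -0.271  0.109]
black (array([ 0.3915, -0.0203,  0.1021]), np.float64(0.003410018827224476)) [ 0.3928 -0.0199  0.109 ]
blue (array([0.369 , 0.2536, 0.1062]), np.float64(0.002753555214954285)) [0.3702 0.2531 0.109 ]
```

```bash
cat > d.py <<'E'
from h import *
import sys
from bench import telemetry
np.set_printoptions(precision=4,suppress=True)
o=telemetry.get_obs();q=o["eef_rot"];M=R.from_quat([q[1],q[2],q[3],q[0]]).as_matrix()
g=np.array([float(a) for a in sys.argv[1:4]])
print(o["time_s"],o["eef_pos"],o["wrist_force"],o["opening"],o["q"]); print("tool delta",M.T@(g-o["eef_pos"]))
E
python3 d.py 0.582 -0.198 0.239
```

```text
0.4 [ 0.2169 -0.5325  0.2392] [-0.3845 -0.4592 -0.2287] 0.9965395595437477 [-1.3903  0.1809  1.6071 -0.      1.3538 -0.2063]
tool delta [-0.172  -0.4643  0.0002]
```

{"fn": "step_arm", "kwargs": {"plan": [[[-0.017, -0.046, 0], [0, 0, 0]], [[-0.034, -0.092, 0], [0, 0, 0]], [[-0.051, -0.138, 0], [0, 0, 0]], [[-0.068, -0.184, 0], [0, 0, 0]], [[-0.085, -0.23, 0], [0, 0, 0]]], "fingers": 0}}

```text
time_s: 0.9
eef_pos: [0.399, -0.3656, 0.2395]
eef_rot: [0.0, 0.83, -0.558, 0.0]
wrist_force: [-0.6, 0.4, -0.4]
opening: 0.143
```

{"fn": "step_arm", "kwargs": {"plan": [[[-0.017, -0.046, 0], [0, 0, 0]], [[-0.034, -0.092, 0], [0, 0, 0]], [[-0.051, -0.138, 0], [0, 0, 0]], [[-0.068, -0.184, 0], [0, 0, 0]], [[-0.085, -0.23, 0], [0, 0, 0]]]}}

```text
time_s: 1.4
eef_pos: [0.5801, -0.1999, 0.2395]
eef_rot: [0.0, 0.83, -0.558, 0.0]
wrist_force: [0.6, -1.4, 0.5]
opening: 0.001
```

```bash
python3 d.py 0.582 -0.198 0.1
```

```text
1.4 [ 0.5801 -0.1999  0.2395] [ 0.61   -1.4251  0.461 ] 0.000701187815817201 [-0.525   0.265   1.5056 -0.0001  1.3705  0.6589]
tool delta [-0.0011 -0.0024  0.1395]
```

Now I descend to about 20 mm above the tab and look.

{"fn": "step_arm", "kwargs": {"plan": [[[-0.001, -0.002, 0.04], [0, 0, 0]], [[-0.001, -0.002, 0.08], [0, 0, 0]], [[-0.001, -0.002, 0.11], [0, 0, 0]], [[-0.001, -0.002, 0.135], [0, 0, 0]], [[-0.001, -0.002, 0.135], [0, 0, 0]]]}}

```text
time_s: 1.9
eef_pos: [0.5775, -0.1982, 0.1]
eef_rot: [0.0, 0.83, -0.558, -0.004]
wrist_force: [-1.1, 0.9, -0.4]
opening: -0.0
```

```bash
python3 d.py 0.582 -0.198 0.1;python3 - <<'E'
from h import *
im=viewer.camera("side")[90:290,180:430,::-1];cv2.imwrite("pics/s1.png",cv2.resize(im,None,fx=3,fy=3))
im=viewer.camera("top")[90:290,330:580,::-1];cv2.imwrite("pics/t1.png",cv2.resize(im,None,fx=3,fy=3))
E
```

```text
1.9 [ 0.5775 -0.1982  0.1   ] [-1.0771  0.8711 -0.3943] -0.00014318261526373015 [-0.5248  0.4167  1.61   -0.0001  1.1231  0.6591]
tool delta [ 0.0015 -0.0042 -0.0001]
```

View pics/s1.png

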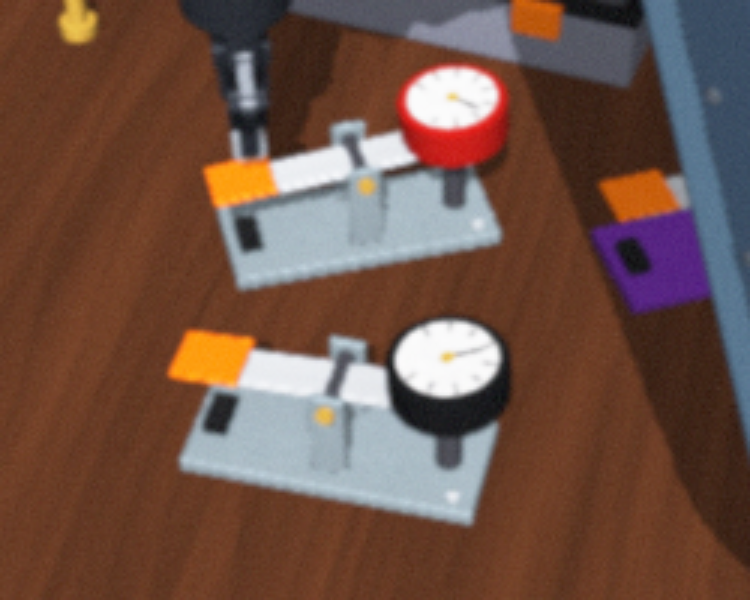

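The fingertips hang just above the red tab, around (245,150) in this crop, with the black gauge well clear. I start pressing.

{"fn": "step_arm", "kwargs": {"plan": [[[0.001, -0.003, 0.008], [0, 0, 0]], [[0.001, -0.003, 0.015], [0, 0, 0]], [[0.001, -0.003, 0.022], [0, 0, 0]], [[0.001, -0.003, 0.029], [0, 0, 0]], [[0.001, -0.003, 0.035], [0, 0, 0]]]}}

```text
time_s: 2.5
eef_pos: [0.5837, -0.2, 0.07]
eef_rot: [0.0, 0.83, -0.558, 0.0]
wrist_force: [-4.1, 0.1, 10.0]
opening: -0.0
```

```bash
python3 d.py 0.582 -0.198 0.05;python3 - <<'E'
from h import *
im=viewer.camera("side")[90:290,180:430,::-1];cv2.imwrite("pics/s2.png",cv2.resize(im,None,fx=3,fy=3))
E
```

```text
2.5 [ 0.5837 -0.2     0.07  ] [-4.1351  0.0854 10.0483] -0.0004405710593486705 [-0.522   0.4657  1.6108 -0.0006  1.0645  0.6621]
tool delta [-0.0025  0.0008  0.02  ]
```

View pics/s2.png

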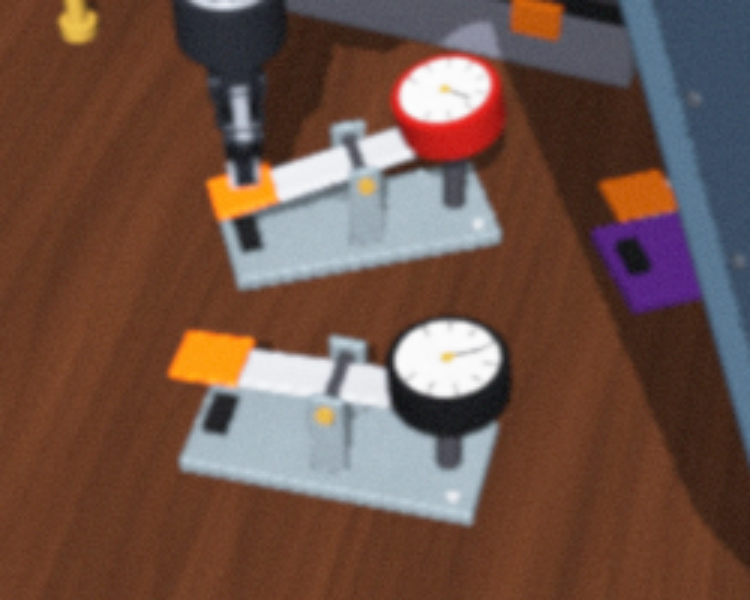

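The red gauge is rising and the force is 10 N, as expected. I keep pressing.

{"fn": "step_arm", "kwargs": {"plan": [[[0, 0.001, 0.006], [0, 0, 0]], [[0, 0.002, 0.01], [0, 0, 0]], [[0, 0.003, 0.013], [0, 0, 0]]]}}

```text
time_s: 2.85
eef_pos: [0.5816, -0.2013, 0.0574]
eef_rot: [-0.0, 0.83, -0.558, 0.001]
wrist_force: [-0.3, 1.4, 8.6]
opening: 0.002
```

{"fn": "step_arm", "kwargs": {"plan": [[[0, 0.001, 0.002], [0, 0, 0]], [[0, 0.001, 0.004], [0, 0, 0]]]}}

```text
time_s: 3.05
eef_pos: [0.5807, -0.2018, 0.0537]
eef_rot: [-0.0, 0.83, -0.558, 0.001]
wrist_force: [-2.3, 0.7, 9.1]
opening: 0.005
```

{"fn": "step_arm", "kwargs": {"plan": [[[0, 0, 0.002], [0, 0, 0]], [[0, 0, 0.003], [0, 0, 0]]]}}

```text
time_s: 3.25
eef_pos: [0.5806, -0.202, 0.0506]
eef_rot: [0.0, 0.83, -0.558, 0.001]
wrist_force: [-2.1, -0.2, 8.6]
opening: 0.002
```

Run:
```python
from h import *
im=viewer.camera("side")[90:290,180:430,::-1];cv2.imwrite("pics/s3.png",cv2.resize(im,None,fx=3,fy=3))
```

```text
(no output)
```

View pics/s3.png

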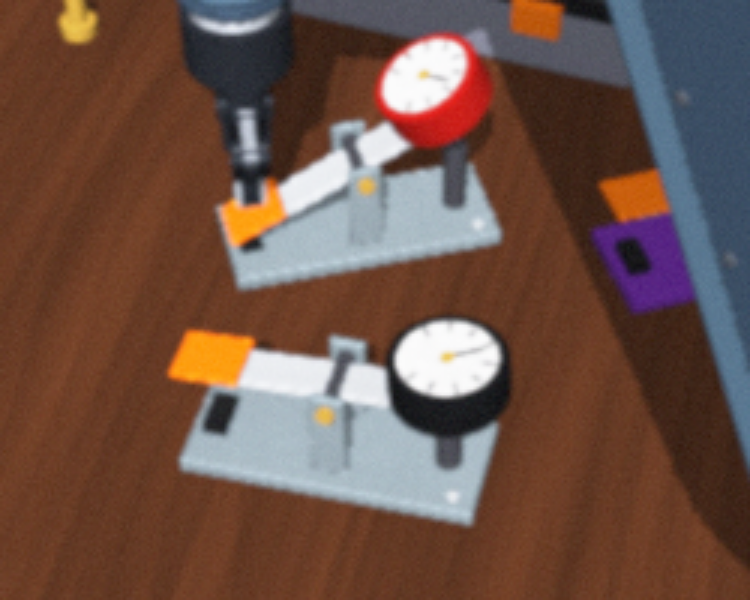

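The rocker is well tipped and has not reached its stop, since the force is still 8.6 N. I continue in small increments.

{"fn": "step_arm", "kwargs": {"plan": [[[0, 0.001, 0.002], [0, 0, 0]], [[0, 0.001, 0.003], [0, 0, 0]]]}}

```text
time_s: 3.5
eef_pos: [0.5801, -0.2024, 0.0484]
eef_rot: [0.0, 0.83, -0.558, 0.002]
wrist_force: [-4.3, 3.1, 18.2]
opening: 0.001
```

{"fn": "step_arm", "kwargs": {"plan": [[[0, 0, 0.001], [0, 0, 0]], [[0, 0, 0.002], [0, 0, 0]]]}}

```text
time_s: 3.7
eef_pos: [0.5807, -0.2025, 0.048]
eef_rot: [-0.0, 0.83, -0.558, 0.002]
wrist_force: [-7.2, 3.7, 27.6]
opening: 0.002
```

The force jumped to 27.6 N with almost no travel, so the rocker is on its stop. I retract straight up.

{"fn": "step_arm", "kwargs": {"plan": [[[0, 0, -0.01], [0, 0, 0]], [[0, 0, -0.03], [0, 0, 0]], [[0, 0, -0.06], [0, 0, 0]], [[0, 0, -0.1], [0, 0, 0]], [[0, 0, -0.13], [0, 0, 0]]]}}

```text
time_s: 4.2
eef_pos: [0.5791, -0.2018, 0.1763]
eef_rot: [-0.0, 0.83, -0.558, 0.001]
wrist_force: [0.4, 0.2, 0.2]
opening: 0.004
```

{"fn": "step_arm", "kwargs": {"plan": [[[0, 0, -0.03], [0, 0, 0]], [[0, 0, -0.03], [0, 0, 0]], [[0, 0, -0.03], [0, 0, 0]], [[0, 0, -0.03], [0, 0, 0]], [[0, 0, -0.03], [0, 0, 0]]]}}

```text
time_s: 4.7
eef_pos: [0.5779, -0.2011, 0.2024]
eef_rot: [0.0, 0.83, -0.558, -0.002]
wrist_force: [0.7, 0.7, 0.1]
opening: 0.005
```

Run:
```python
from h import *
np.set_printoptions(precision=4,suppress=True)
for i,n in enumerate("ab"):
    s=viewer.camera("side")[:,:,::-1].copy();t=viewer.camera("top")[:,:,::-1].copy()
    print(orange(s,*(240,135,295,190))[:2])
cv2.imwrite("pics/s4.png",s);cv2.imwrite("pics/t4.png",t)
c=orange(s,*(240,135,295,190))[0]
for z in (.036,.046,.056): print(z,atz("side",*c,z))
h=np.array([.585,-.197])-.085*np.array([.88,.475]);u=np.array([.88,.475])
for a in (0,.1,.36,.45,.5):
    x=.085*np.cos(a)+.008*np.sin(a);z=.07+.008*np.cos(a)-.085*np.sin(a);print(a,proj("side",[*(h+u*x),z]))
for c,a,b in (("side",s,"pics/side0.png"),("top",t,"pics/top0.png")):
    b=cv2.imread(b)
    for r in ({"side":[(185,300,340,395),(230,190,355,270)],"top":[(160,170,215,300),(310,160,360,280)]}[c]):
        x0,y0,x1,y1=r;sh=cv2.phaseCorrelate(np.float64(cv2.cvtColor(a,6)[y0:y1,x0:x1]),np.float64(cv2.cvtColor(b,6)[y0:y1,x0:x1]));print(c,r,sh)
```

```text
(array([264.4579, 161.0549]), np.int32(273))
(array([264.4835, 161.0696]), np.int32(273))
0.036 [ 0.5757 -0.1952  0.036 ]
0.046 [ 0.5719 -0.1847  0.046 ]
0.056 [ 0.5681 -0.1743  0.056 ]
0 [259.3266 145.267 ]
0.1 [259.4286 148.3175]
0.36 [261.4662 155.7237]
0.45 [262.7369 158.0469]
0.5 [263.5604 159.2729]
side (185, 300, 340, 395) ((-0.04305177963479423, 0.034661819622208156), 0.9706716567960737)
side (230, 190, 355, 270) ((0.5378126657416118, 0.0020375112007684493), 0.9463558450466327)
top (160, 170, 215, 300) ((0.0297666762243054, 0.5128317442193548), 0.9954972375997397)
top (310, 160, 360, 280) ((0.002577830830837513, 0.0942190721984133), 0.5544448799302715)
```

View pics/s4.png

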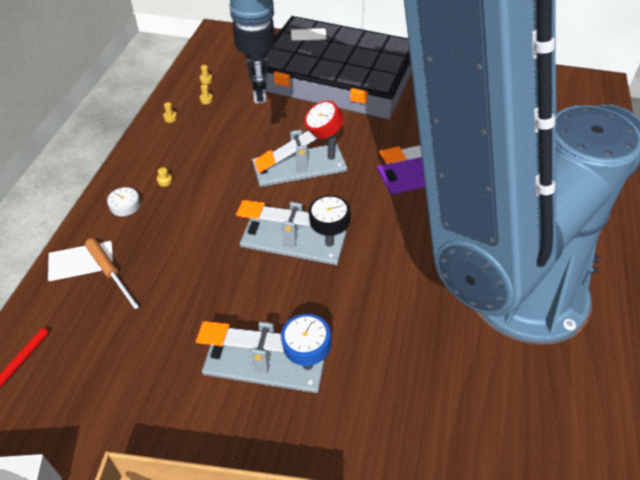

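View pics/t4.png

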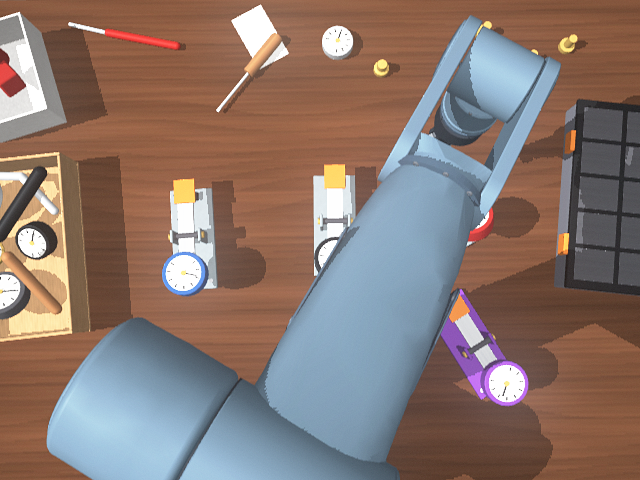

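The red gauge stays tipped with its tab down at (264,161) in the side view, which matches a tilt of about 0.5. The black and blue gauges have not moved, and the gripper is well clear.

```bash
python3 -c "
from bench import ticket
print(ticket.hand_in())"
```

```text
the job is handed in; nothing more can be done
None
```

The red-ringed gauge is tipped up and was staying up when I handed the job in at about 5 s. No verdict came back.

- **Press:** I pushed the red gauge's orange tab down with the closed fingers. It took 9–10 N until the stop, where the force rose to 27.6 N (vertical) with almost no further travel. I then retracted straight up to a TCP height of about 0.20 m.
- **Red rocker:** After release, the side camera put the tab at pixel (264.5, 161.1). I predicted (263.6, 159.3) for the full 0.5 rad tilt and (261.5, 155.7) for 0.36 rad. It did not move between two pictures 0.1 s apart. The wrist force was about zero.
- **Black and blue gauges:** Image comparison in the side and top views showed shifts of at most about 0.5 pixel, roughly 1 mm. The top-view check of the black gauge is weak, because the arm partly hid it. The side view showed it clearly and unmoved.
- **Triangulated heights:** They read a few millimetres low; the dials came out at 102–106 mm against the 105–113 mm given. I relied on the wrist force and the pictures for the vertical position.
- **Purple look-alike:** I did not touch it.

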